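# Tighten the probe clamp screw with the flat driver

### The job

Take the flat-bladed screwdriver out of its grey stand, set its blade in the slot of the big screw on the blue probe clamp, and turn the screw clockwise until it is fully tight against its stop (about a fifth of a turn), keeping the blade seated in the slot all the while. Then put the screwdriver back upright in its stand as it was and let go. Do not turn the screw of the yellow clamp.

Things in the scene. Friction and masses are not known exactly. Their poses are not given: they have to be found in the camera images.
- driver_grip (a point): Centre of the screwdriver's green handle, 30 mm (x) by 24 mm (y, grip across it) by 70 mm tall; loose, 0.1 to 0.16 kg. z up the tool, x along the blade's width. Blade tip 103 mm below, 22 mm wide (x), 3.5 mm thick, same either way round; 10 mm shank; black guard 44 mm in diameter, 35 to 41 mm below this point. Starts upright, blade down, in the stand, 111 mm above the worktop.
- stand: Fixed grey block 64 x 64 mm, 70 mm tall, on a black 100 x 100 mm foot; origin at the centre of its underside, z up. A round vertical hole, 33 mm wide, runs through its centre; the driver hangs in it with its guard resting on the block's top.
- slot_blue (a point): Middle of the slot's floor in the blue clamp's screw, 42 mm above the worktop; turns with it: x along the slot, z up the screw axis. Steel head 40 mm wide; slot right across it, 6 mm wide, flaring over its upper 6 mm to 18 mm at the top, 12 mm above this point. Clamp: fixed, 90 x 70 x 36 mm on a 126 mm foot, a rod through it, white lines where the slot points when tight.
- screw_blue (a joint): Turn of the blue clamp's screw in rad, growing clockwise seen from above; starts between 0 and 0.3, fully tight against a hard stop at 1.4. About 0.06 N m of friction; stays where left. The blade has about 0.1 rad of play in the slot each way.
- screw_yellow (a joint): Turn of the yellow clamp's screw, same kind (rad, clockwise); starts between 0 and 0.3, to be left alone. The yellow clamp is the same as the blue but for its colour, and stands 0.15 to 0.29 m to its left or right.

How it is judged (in metres and radians):
On the way, in this order (a step that is already met when the one before it is completed fails the run):
1. the driver's blade is seated in the blue clamp's screw (horizontal distance between driver_grip and slot_blue below 0.015 m and z of driver_grip in the frame of slot_blue below 0.109 m), for 0.1 s.
2. the screw is tight with the blade still in its slot (all of step 1 and value of joint screw_blue above 1.2 rad), for 0.1 s.
At the end, for the whole second after the job is handed in: The blue clamp's screw is turned to beyond 1.2 rad (stop at 1.4), and the driver stands at rest in its stand, upright within 10 degrees, the centre of its handle within 15 mm of where it started (value of joint screw_blue above 1.2 rad and distance of driver_grip from where it was at the start of the episode below 0.015 m and angle between driver_grip's own z axis and vertical below 0.17 rad); the robot touches nothing.
It fails at once if the blade left the slot of the blue clamp's screw (more than 6 mm up or 15 mm aside) when the screw was part turned, between 0.5 and 1.15 rad (value of joint screw_blue between 0.5 and 1.15 rad and not (horizontal distance between driver_grip and slot_blue below 0.015 m and z of driver_grip in the frame of slot_blue below 0.109 m)).
It fails at once if the yellow clamp's screw was turned beyond 0.5 rad (value of joint screw_yellow above 0.5 rad).
It also fails if it takes over 51 s, if anything falls off the work surface, if the arm or the gripper's body presses on something with over 40 N, if the wrist force passes 120 N, or if a joint passes its speed limit or range.

### The arm

A 6-joint arm with a two-finger parallel gripper is mounted at the origin on a cart in front of the work surface, level with it; the furniture and walls round the work are solid. World frame = base frame: x ahead of the robot, y to its left, z up, the work surface at z = 0. Lengths are in mm, angles in rad, forces in N, time in s.
With the tool pointing down it reaches from about 325 to 850 mm from the base axis. Payload 15.5 kg.
Tool frame: the origin (TCP) lies midway between the tips of the shut fingers; the grasp point (between the pads) lies 19 mm behind it; z points along the fingers, x is the direction in which the jaws open and shut, and the axes are right-handed (so a half turn about z gives the same grasp; the last joint's range is limited). The gripper opens to 91 mm and grips with 3 to 60 N. Pads are 32 mm wide; open, the fingers measure 118 mm over their backs; the gripper's body (76 mm by 178 mm) begins 60 mm behind the grasp point.
Start: joints at [1.115, 0.494, 1.345, -0, 1.302, -0.096], TCP at [220.05, 584.982, 213.915] pointing down, gripper open.
Joint ranges: [-2.91, 2.91], [-0.82, 2.16], [0.22, 2.67], [-1.22, 4.37], [0.12, 2.79], [-3.08, 3.08]. Speed limits (rad/s): [1.89, 1.89, 2.57, 3.01, 3.01, 3.01].

### API

Orientations are given as [roll, pitch, yaw] about the fixed x, y, z axes, in that order (R = Rz(yaw) Ry(pitch) Rx(roll)).
In Python, from plant import * gives the robot as it stands.
- The arm moves only by the tool servo_tool, never from a script. Its arguments are lists of equal length, an entry for each row: "dp": the shift along the tool's x, y, z as a fraction of full scale, a list of three; "turn": the turn, a rotation vector about the tool's x, y, z as a fraction of full scale, a list of three; "fingers": the closure in counts, from 0 (fully open) to 255 (shut). In form: {"dp": [[tx, ty, tz], ...], "turn": [[wx, wy, wz], ...], "fingers": [fingers, ...]}. A call has 1 to 5 rows; each row shifts and turns the commanded pose from where the row before left it, along the tool's axes as they then stand; what a row does not reach is not made up. Full scale, the value 1, is 150 mm for a shift and 360 degrees for a turn. A row lasts 1/8 s, in which the tool goes at most 62.5 mm and 10.7 degrees, less where a joint would pass 70% of its speed; a pose out of reach is approached as far as the arm can. A call with a number of a shift or a turn outside -1 to 1 is refused whole. A call with a gripper value outside its range is refused whole. The fingers move at their own pace and stop on an object; the grip force is fixed at half the most. Time passes only in rows, so rows that do not move let the fingers close. It gives the time, the measured TCP pose, the force and the opening at its end, in the units of the state.
- state(): the state, without advancing time (a new reading comes with each control period).
- grab_frame(name): name is "scene" or "top"; returns the picture (384x512x3 uint8, red, green, blue); there is no depth.
- camera_params(name): a dict with "camera_matrix" (3x3 intrinsics, pixels), "R" (3x3) and "t" (3): a world point X has camera coordinates R X + t. Camera axes: x right, y down, z forward; pixel columns grow to the right and rows downward; lengths in mm; the calibration is good to about 2 mm. A picture is of the moment at which its call begins. camera_params takes no time and is no camera call.
- job_done(): hands the job in, once; it reports no verdict.
The state is a dict: "time_s": time; "joint_positions": joint angles; "joint_vel": joint speeds; "joint_efforts": joint torques, N m; "eef_pos": TCP position; "orientation": TCP orientation; "contact_force": force on the tool from outside, world axes, zero at the start; "wrist_torque": the same for the moment, N m; "width": finger opening in mm.
Only numpy, scipy, OpenCV 4.12 (cv2) and the standard library are available. Lean on these libraries where they do the work, as an engineer would, in place of code of your own. Each camera call takes 0.05 s, during which the arm holds its last target.

## Working session

There is one attempt and no reset: what is moved stays moved. The work goes in short steps, Python scripts to look and compute and a tool call to move; the robot and the scene stay as the last step left them, time stands still between calls to the robot, and variables do not carry over. Pictures are saved under pics/ and viewed, and the job is handed in when it is done.

Besides the shell and the picture viewer there is one more tool, called after "Emit:" in YAML: its name, and indented under it one key for each argument. servo_tool: Moves the arm, as the interface text tells. Its arguments: {"type":"object","properties":{"dp":{"type":"array","items":{"type":"array","items":{"type":"number","minimum":-1,"maximum":1}}},"turn":{"type":"array","items":{"type":"array","items":{"type":"number","minimum":-1,"maximum":1}}},"fingers":{"type":"array","items":{"type":"number"}}},"required":["dp","turn","fingers"]}

```bash
ls; mkdir -p pics; python3 - <<'E'
from plant import *
import cv2
for n in("scene","top"):
    f=grab_frame(n); cv2.imwrite(f"pics/{n}0.png",f[...,::-1])
    print(n,camera_params(n))
print(state())
E
```

```text
pics
scene {'camera_matrix': array([[348.84224459,   0.        , 251.81823792],
       [  0.        , 348.84224459, 192.22595766],
       [  0.        ,   0.        ,   1.        ]]), 'R': array([[ 0.90289595, -0.42933619,  0.02119763],
       [-0.19511268, -0.4532655 , -0.86975941],
       [ 0.38302734,  0.78116632, -0.49302052]]), 't': array([-402.89278036,  160.98840371,  848.59663616])}
top {'camera_matrix': array([[404.1767532 ,   0.        , 255.58235577],
       [  0.        , 404.1767532 , 193.18621011],
       [  0.        ,   0.        ,   1.        ]]), 'R': array([[-0.02370044, -0.99949755,  0.02104628],
       [-0.99489185,  0.02151444, -0.09862729],
       [ 0.09812494, -0.02327629, -0.99490186]]), 't': array([ -19.68587876,  466.29101139, 1008.84683868])}
{'time_s': 0.1, 'joint_positions': array([ 1.11551417e+00,  4.94095699e-01,  1.34605705e+00, -5.88341761e-06,
        1.30252244e+00, -9.54942453e-02]), 'joint_vel': array([ 0.00115983, -0.00100463, -0.00154926, -0.00290638, -0.00086382,
       -0.00155125]), 'joint_efforts': array([ 8.28919856e-04, -8.80251145e+01, -3.82548702e+01,  7.07512675e-02,
        4.83014400e-02, -9.53388962e-05]), 'eef_pos': array([219.89117588, 584.67408269, 213.41776686]), 'orientation': array([-3.14149508e+00,  1.07815016e-03,  1.21101003e+00]), 'contact_force': array([-0.26168081, -0.49859861,  0.04324983]), 'wrist_torque': array([ 0.0345977 , -0.05033259, -0.00199668]), 'width': 91.27608196374995}
```

View pics/scene0.png

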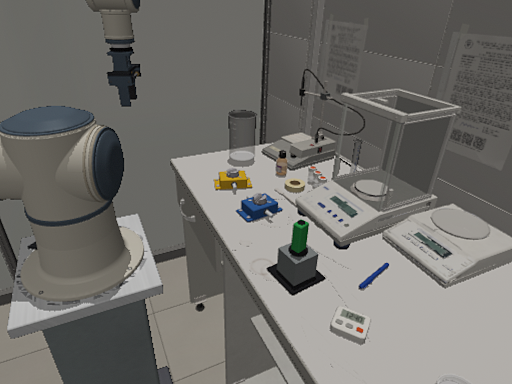

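View pics/top0.png

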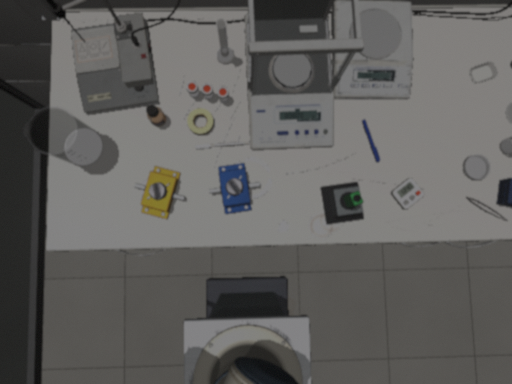

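The scene view shows the driver (green handle at about 300,237) in its grey stand, the blue clamp at (260,206) and the yellow one at (233,180). In the top view they are at (350,200), (235,188) and (160,191). I'll enlarge those parts.

```bash
python3 - <<'E'
import cv2,numpy as np
t=cv2.imread("pics/top0.png")
a=cv2.resize(t[155:225,200:270],None,fx=8,fy=8,interpolation=cv2.INTER_CUBIC)[:, :]
b=cv2.resize(t[170:230,310:375],None,fx=8,fy=8,interpolation=cv2.INTER_CUBIC)
cv2.imwrite("pics/blue_z.png",a);cv2.imwrite("pics/stand_z.png",b)
s=cv2.imread("pics/scene0.png")
cv2.imwrite("pics/scene_z.png",cv2.resize(s[165:295,205:330],None,fx=4.6,fy=4.6,interpolation=cv2.INTER_CUBIC))
E
```

```text
(no output)
```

View pics/blue_z.png

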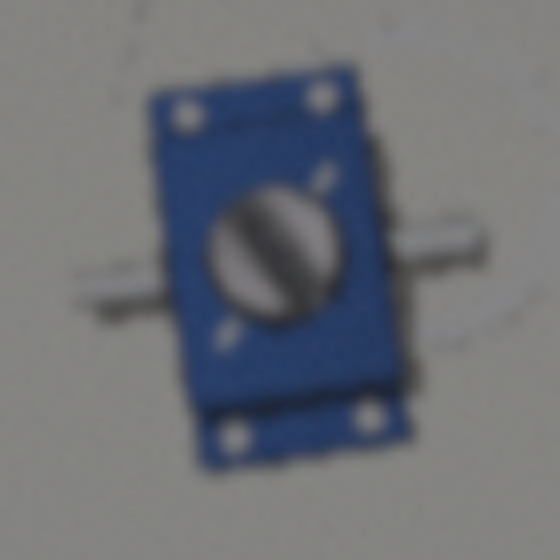

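View pics/stand_z.png

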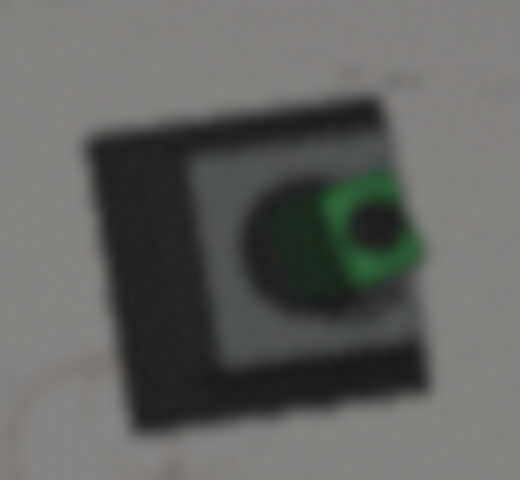

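View pics/scene_z.png

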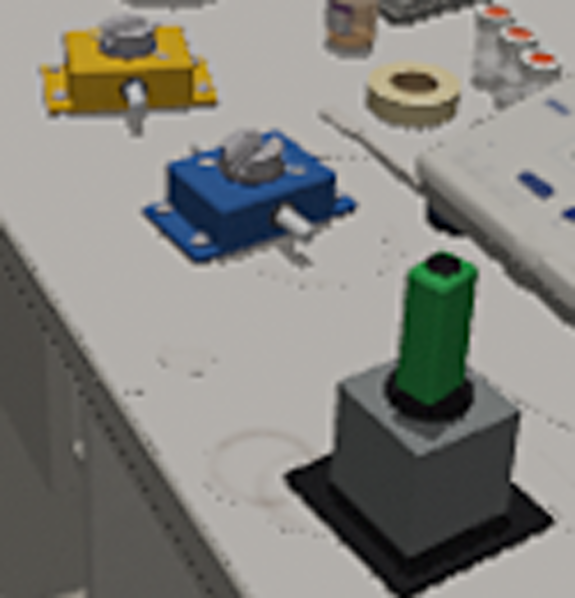

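Up close, the blue slot runs down-right at about 56° in the image and the white tight marks run down-left at about 121°, so roughly 65° of clockwise turn remains. The driver's top face is at about (356,199), with its long side close to world x. Next I'll measure these.

```bash
cat > h.py <<'E'
import cv2,numpy as np
from plant import camera_params
def ray(cam,uv,z):
    p=camera_params(cam);K,R,t=p["camera_matrix"],p["R"],p["t"]
    C=-R.T@t; out=[]
    for u,v in np.atleast_2d(uv):
        d=R.T@np.linalg.solve(K,[u,v,1.]); s=(z-C[2])/d[2]; out.append(C+s*d)
    return np.array(out)
def proj(cam,X):
    p=camera_params(cam);X=np.atleast_2d(X).astype(float)
    q=(p["R"]@X.T).T+p["t"]; q=(p["camera_matrix"]@q.T).T
    return q[:,:2]/q[:,2:]
def rect_to_world(cam,mask,z):
    # upsampled mask x8 with offset given
    c=max(cv2.findContours(mask,cv2.RETR_EXTERNAL,cv2.CHAIN_APPROX_NONE)[0],key=cv2.contourArea)
    return c[:,0].astype(float)
def up(img,x0,y0,x1,y1,f=8): return cv2.resize(img[y0:y1,x0:x1],None,fx=f,fy=f,interpolation=cv2.INTER_CUBIC)
def dn(c,x0,y0,f=8): return (np.asarray(c,float)+.5)/f-.5+[x0,y0]
E
python3 - <<'E'
from h import *
t=cv2.imread("pics/top0.png")
# handle top face
a=up(t,310,170,375,230); b=a.astype(int)
m=((b[...,1]>95)&(b[...,1]-b[...,2]>40)).astype(np.uint8)
c=max(cv2.findContours(m,0,1)[0],key=cv2.contourArea)
w=ray("top",dn(c[:,0],310,170),146)[:,:2].astype(np.float32)
r=cv2.minAreaRect(w);print("handle top",r, "img", cv2.minAreaRect(c))
# grey block top
hsv=cv2.cvtColor(a,cv2.COLOR_BGR2HSV)
g=a[150:370:1,:]
print("px grey",a[200,220],a[340,260],"black",a[400,160],"bg",a[60,300],"green",a[200,345],a[235,300])
# black foot: dark
d=(a.max(2)<50).astype(np.uint8)
c=max(cv2.findContours(d,0,1)[0],key=cv2.contourArea)
cv2.imwrite("pics/m.png",np.vstack([m*255,d*255]))
w=ray("top",dn(c[:,0],310,170),5)[:,:2].astype(np.float32);print("foot",cv2.minAreaRect(w))
# blue clamp
a=up(t,200,155,270,225); h=cv2.cvtColor(a,cv2.COLOR_BGR2HSV)
m=((h[...,0]>100)&(h[...,0]<125)&(h[...,1]>120)).astype(np.uint8)
c=max(cv2.findContours(m,0,1)[0],key=cv2.contourArea)
H=cv2.convexHull(c)
inner=np.zeros_like(m);cv2.drawContours(inner,[c],-1,1,-1)
inner=((inner==1)&(m==0)).astype(np.uint8)
for c2 in cv2.findContours(inner,0,1)[0]:
    A=cv2.contourArea(c2)
    if A<60: continue
    mo=cv2.moments(c2);ctr=[mo['m10']/mo['m00'],mo['m01']/mo['m00']]
    (ec,er)=cv2.minEnclosingCircle(c2)
    print("hole",A,ctr,"z54",ray("top",dn([ctr],200,155),54)[0,:2],"z36",ray("top",dn([ctr],200,155),36)[0,:2],er/8)
    if A>5000:
        mm=np.zeros_like(m);cv2.drawContours(mm,[c2],-1,1,-1);mm=cv2.erode(mm,np.ones((13,13)))
        gr=cv2.cvtColor(a,cv2.COLOR_BGR2GRAY);th=np.percentile(gr[mm==1],[10,30,50,90]);print(th)
        sl=((mm==1)&(gr<(th[0]*.5+th[3]*.5))).astype(np.uint8)
        cc=max(cv2.findContours(sl,0,1)[0],key=cv2.contourArea)
        q=ray("top",dn(cc[:,0],200,155),54)[:,:2].astype(np.float32)
        print("slot",cv2.minAreaRect(q),cv2.fitLine(q,2,0,.1,.1).ravel())
        cv2.imwrite("pics/sl.png",sl*255)
E
```

```text
handle top ((445.2154541015625, -245.1092987060547), (3.0794894695281982, 5.959916114807129), 56.69499588012695) img ((339.5735168457031, 202.04409790039062), (10.975909233093262, 20.751327514648438), 30.963756561279297)
px grey [83 83 80] [84 84 81] black [35 35 34] bg [127 129 131] green [58 98 47] [29 41 28]
foot ((437.9966735839844, -254.53985595703125), (94.2259292602539, 94.75230407714844), 6.849338054656982)
hole 18906.5 [275.34381473743593, 254.67970451079432] z54 [480.75464495  23.60835465] z36 [482.85631905  24.1474677 ] 14.112285614013672
[ 59.  71.  86. 118.]
slot ((481.013916015625, 23.617895126342773), (41.4382209777832, 40.72327423095703), 14.804672241210938) [  0.83678454  -0.54753226 480.77435     23.495865  ]
```

View pics/sl.png

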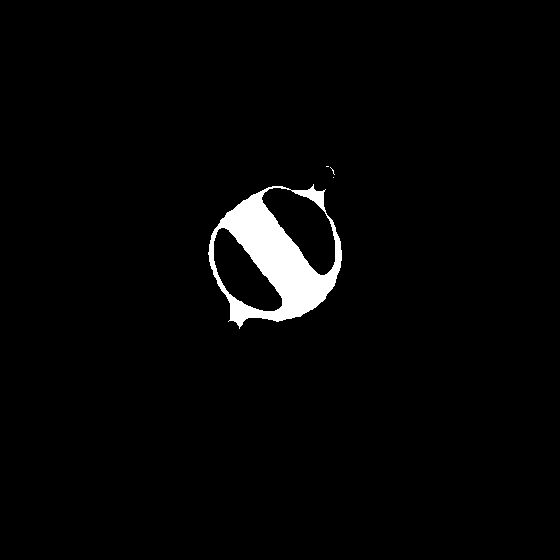

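View pics/m.png

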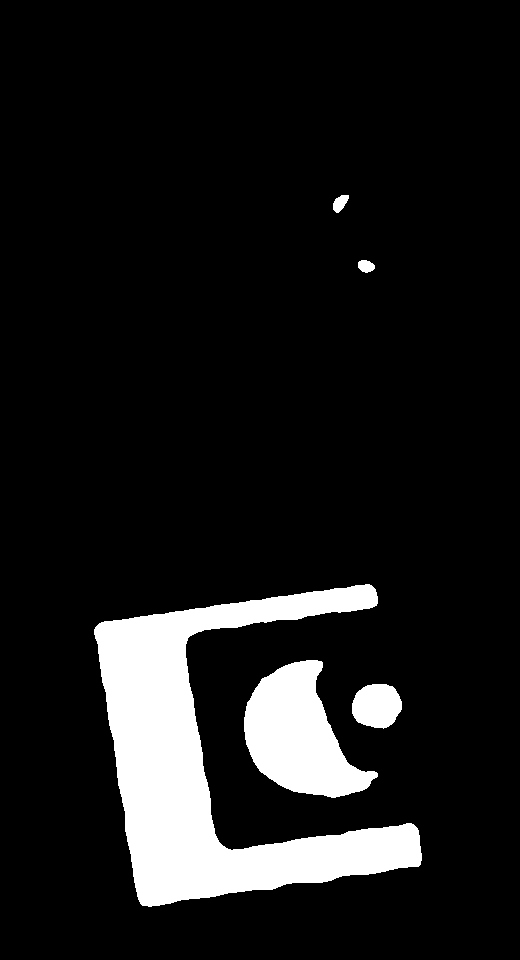

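The masks show two bright head halves whose inner edges bound the slot. The black top dot on the handle is clear at about (377,225) in the enlarged crop. I'll refine the slot and handle angles.

```bash
python3 - <<'E'
from h import *
t=cv2.imread("pics/top0.png")
a=up(t,310,170,375,230); b=a.astype(int)
for th in(60,70,80):
  m=((b[...,1]>th)&(b[...,1]-b[...,2]>25)).astype(np.uint8)
  c=max(cv2.findContours(m,0,1)[0],key=cv2.contourArea)
  w=ray("top",dn(c[:,0],310,170),146)[:,:2].astype(np.float32)
  r=cv2.minAreaRect(w);print("handle top",th,r)
d=(a.max(2)<60).astype(np.uint8)[190:260,345:410]
c=max(cv2.findContours(d,0,1)[0],key=cv2.contourArea);mo=cv2.moments(c);p=[mo['m10']/mo['m00']+345,mo['m01']/mo['m00']+190]
print("dot",p,ray("top",dn([p],310,170),146)[0])
g=((a.max(2)>60)&(a.max(2)<106)).astype(np.uint8)
#grey top outer: left edge, and top/bottom edges
gr=((abs(b[...,1]-b[...,2])<10)&(a.max(2)>60)&(a.max(2)<108)).astype(np.uint8)
gr=cv2.morphologyEx(gr,cv2.MORPH_OPEN,np.ones((9,9)))
c=max(cv2.findContours(gr,0,1)[0],key=cv2.contourArea)
w=ray("top",dn(c[:,0],310,170),70)[:,:2].astype(np.float32);print("block",cv2.minAreaRect(w))
cv2.imwrite("pics/m2.png",np.hstack([m*255,gr*255]))
a=up(t,200,155,270,225);gr=cv2.cvtColor(a,cv2.COLOR_BGR2GRAY)
yy,xx=np.mgrid[:560,:560]
disc=(xx-275)**2+(yy-255)**2<62**2
for th in(80,90,98):
  m=(disc&(gr>th)).astype(np.uint8)
  cs=sorted(cv2.findContours(m,0,1)[0],key=cv2.contourArea)[-2:]
  for c in cs:
    q=ray("top",dn(c[:,0],200,155),54)[:,:2]
    mu=q.mean(0); 
    r=cv2.minAreaRect(q.astype(np.float32)); 
    m2=np.zeros_like(m);cv2.drawContours(m2,[c],-1,1,-1);pts=ray("top",dn(np.argwhere(m2)[::7,::-1],200,155),54)[:,:2]
    ev,V=np.linalg.eigh(np.cov(pts.T));v=V[:,1];ang=np.degrees(np.arctan(v[1]/v[0]))
    # inner edge fit
    n=V[:,0]; ctr=np.array([480.75,23.6]); 
    if (ctr-mu)@n<0:n=-n
    s=(q-mu)@n; tt=(q-mu)@v; e=q[(s>s.max()-2.0)]
    f=cv2.fitLine(e.astype(np.float32),2,0,.1,.1).ravel()
    print(th,"pca ang",ang,"edge ang",np.degrees(np.arctan(f[1]/f[0])),"edge dist from ctr",abs((ctr-f[2:])@[-f[1],f[0]]))
# white marks
h=cv2.cvtColor(a,cv2.COLOR_BGR2HSV)
m=((gr>95)&((xx-275)**2+(yy-255)**2>75**2)&((xx-275)**2+(yy-255)**2<110**2)&(abs((xx-275)*-95+ (yy-255)*157)>0)).astype(np.uint8)
pts=[]
for c in cv2.findContours(m,0,1)[0]:
    mo=cv2.moments(c)
    if mo['m00']>30:
        p=[mo['m10']/mo['m00'],mo['m01']/mo['m00']];print(p,mo['m00'],ray("top",dn([p],200,155),37)[0])
E
```

```text
handle top 60 ((437.83355712890625, -253.4934539794922), (29.211883544921875, 22.82480812072754), 19.38157081604004)
handle top 70 ((446.6751403808594, -250.3680419921875), (12.335578918457031, 22.679485321044922), 32.1778450012207)
handle top 80 ((446.99200439453125, -251.08326721191406), (9.554557800292969, 21.241798400878906), 25.75790023803711)
dot [376.2017842292281, 225.6513948741211] [ 438.29361251 -255.17599876  146.        ]
block ((433.8416442871094, -255.29965209960938), (86.40177917480469, 64.92210388183594), 7.233023643493652)
80 pca ang 34.348536939766866 edge ang 35.462975 edge dist from ctr 6.027235340453079
80 pca ang 38.54749300911328 edge ang 37.13494 edge dist from ctr 5.957658783508055
90 pca ang 36.16441092103961 edge ang 36.763588 edge dist from ctr 7.097634507616293
90 pca ang 37.47588923592206 edge ang 36.18082 edge dist from ctr 7.225658394432049
98 pca ang 36.94757517963719 edge ang 37.586628 edge dist from ctr 7.992803610111604
98 pca ang 36.03220394323801 edge ang 35.208664 edge dist from ctr 8.18827509553139
[227.43145161290323, 333.7836021505376] 248.0 [458.04273572  39.61766995  37.        ]
[323.27777777777777, 179.0204081632653] 147.0 [506.47410119   8.54721602  37.        ]
```

View pics/m2.png

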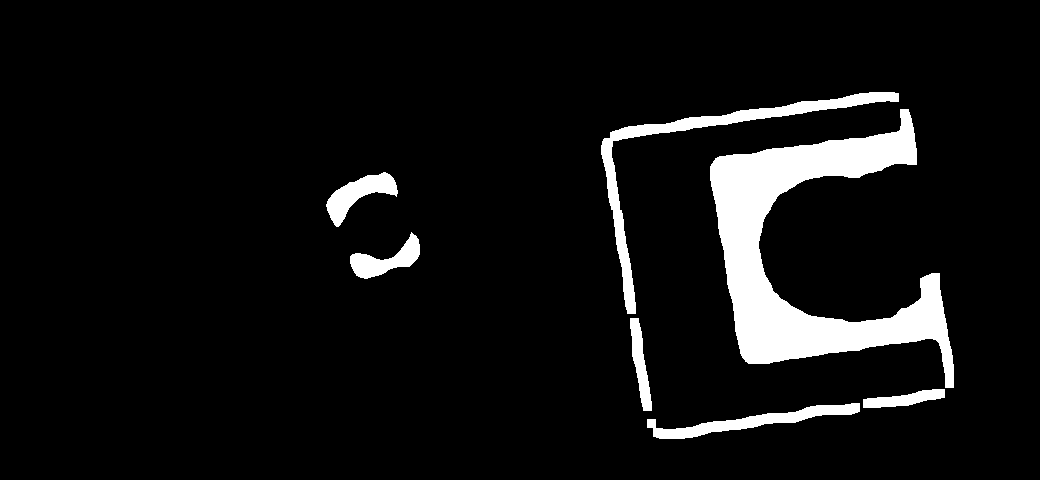

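Slot axis is at about +36.6° with its centre at (481, 23.7). The white marks are at −32.7°, so 69° (1.21 rad) remains. The handle is near (438, −254.5) with a yaw of about 19°. I'll cross-check these in the scene view and plan the approach.

```bash
cat >> h.py <<'E'
def tri(uv1,uv2):
    P=[]
    for n in("scene","top"):
        p=camera_params(n);P.append(p["camera_matrix"]@np.c_[p["R"],p["t"]])
    X=cv2.triangulatePoints(P[0],P[1],np.array(uv1,float).reshape(2,1),np.array(uv2,float).reshape(2,1)).ravel()
    return X[:3]/X[3]
def plan(target,yaw_deg,n,yawrows=None):
    "n rows of dp/turn to target from measured state; prints"
    from plant import state
    s=state();p=s["eef_pos"];y=s["orientation"][2]
    dy=(np.radians(yaw_deg)-y+np.pi)%(2*np.pi)-np.pi
    d=(np.array(target)-p)/n
    print("from",p.round(1),np.degrees(s["orientation"]).round(2),"dyaw",round(np.degrees(dy),2))
    for i in range(n):
        c,sn=np.cos(y),np.sin(y)
        l=np.array([c*d[0]+sn*d[1],sn*d[0]-c*d[1],-d[2]])/150
        print(l.round(4).tolist(),"wz",round(-np.degrees(dy/n)/360,5)); y+=dy/n
E
python3 - <<'E'
from h import *
print("dot scene pred",proj("scene",[[438,-254.5,146]]),"screw top pred",proj("scene",[[481,23.6,54]]))
s=cv2.imread("pics/scene0.png")
x0,y0=285,205
a=up(s,x0,y0,320,270);b=a.astype(int)
g=((b[...,1]-b[...,2]>30)).astype(np.uint8)
ys,xs=np.nonzero(g);print("green bbox",dn([[xs.min(),ys.min()],[xs.max(),ys.max()]],x0,y0))
cv2.imwrite("pics/hs.png",a)
a=up(s,240,185,280,220,14);cv2.imwrite("pics/bs.png",a)
plan([438,-254.5,195],109.4,16)
E
```

```text
dot scene pred [[300.91633729 222.12383794]] screw top pred [[259.44861588 195.4517824 ]]
green bbox [[290.6875 219.3125]
 [308.3125 252.4375]]
from [219.9 584.7 213.4] [-1.7999e+02  6.0000e-02  6.9390e+01] dyaw 40.01
[-0.2953, 0.2082, 0.0077] wz -0.00695
[-0.3041, 0.1951, 0.0077] wz -0.00695
[-0.3123, 0.1816, 0.0077] wz -0.00695
[-0.3199, 0.1678, 0.0077] wz -0.00695
[-0.3269, 0.1537, 0.0077] wz -0.00695
[-0.3333, 0.1393, 0.0077] wz -0.00695
[-0.3391, 0.1246, 0.0077] wz -0.00695
[-0.3442, 0.1097, 0.0077] wz -0.00695
[-0.3487, 0.0946, 0.0077] wz -0.00695
[-0.3525, 0.0793, 0.0077] wz -0.00695
[-0.3556, 0.0638, 0.0077] wz -0.00695
[-0.358, 0.0482, 0.0077] wz -0.00695
[-0.3598, 0.0326, 0.0077] wz -0.00695
[-0.3609, 0.0168, 0.0077] wz -0.00695
[-0.3613, 0.0011, 0.0077] wz -0.00695
[-0.361, -0.0147, 0.0077] wz -0.00695
```

View pics/hs.png

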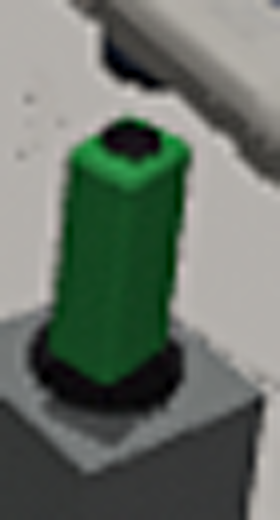

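View pics/bs.png

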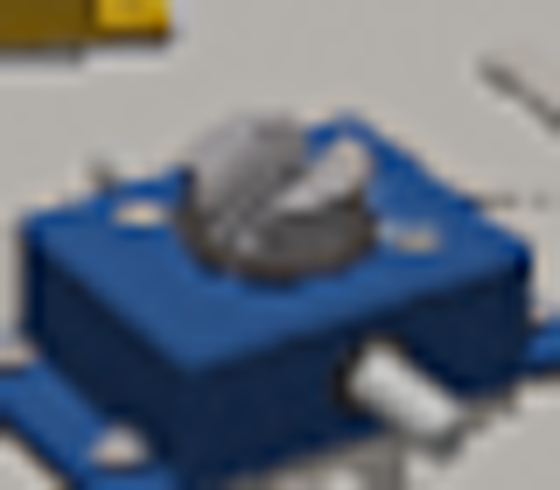

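The dot at (301,222) in the scene view matches the prediction, and the screw head is within about 1 px. Moving to the stand.

Emit:
servo_tool:
  dp:
    - [-0.295,0.208,0.005]
    - [-0.304,0.195,0.005]
    - [-0.312,0.182,0.005]
    - [-0.32,0.168,0.005]
    - [-0.327,0.154,0.005]
  turn:
    - [0,0,-0.007]
    - [0,0,-0.007]
    - [0,0,-0.007]
    - [0,0,-0.007]
    - [0,0,-0.007]
  fingers: [0,0,0,0,0]

```text
time_s: 0.72
eef_pos: [288.5, 321.2, 210.0]
orientation: [3.142, 0.0, 1.433]
contact_force: [2.1, -0.1, -0.4]
width: 91.1
```

Emit:
servo_tool:
  dp:
    - [-0.333,0.139,0.005]
    - [-0.339,0.125,0.005]
    - [-0.344,0.11,0.005]
    - [-0.349,0.095,0.005]
    - [-0.352,0.079,0.005]
  turn:
    - [0,0,-0.007]
    - [0,0,-0.007]
    - [0,0,-0.007]
    - [0,0,-0.007]
    - [0,0,-0.007]
  fingers: [0,0,0,0,0]

```text
time_s: 1.35
eef_pos: [357.5, 59.2, 206.5]
orientation: [3.141, 0.0, 1.652]
contact_force: [1.4, 0.5, 0.6]
width: 91.3
```

```bash
python3 -c "
from h import *
plan([438,-254.5,195],109.4,7)"
```

```text
from [357.5  59.2 206.5] [179.98   0.    94.68] dyaw 14.72
[-0.304, 0.0521, 0.0109] wz -0.00584
[-0.3057, 0.0409, 0.0109] wz -0.00584
[-0.307, 0.0296, 0.0109] wz -0.00584
[-0.3079, 0.0184, 0.0109] wz -0.00584
[-0.3083, 0.007, 0.0109] wz -0.00584
[-0.3084, -0.0043, 0.0109] wz -0.00584
[-0.308, -0.0156, 0.0109] wz -0.00584
```

Emit:
servo_tool:
  dp:
    - [-0.304,0.052,0.011]
    - [-0.306,0.041,0.011]
    - [-0.307,0.03,0.011]
    - [-0.308,0.018,0.011]
  turn:
    - [0,0,-0.0058]
    - [0,0,-0.0058]
    - [0,0,-0.0058]
    - [0,0,-0.0058]
  fingers: [0,0,0,0]

```text
time_s: 1.85
eef_pos: [403.1, -120.1, 199.7]
orientation: [-3.142, -0.0, 1.797]
contact_force: [0.9, 1.2, 0.0]
width: 91.3
```

Emit:
servo_tool:
  dp:
    - [-0.308,0.007,0.011]
    - [-0.308,-0.004,0.011]
    - [-0.308,-0.016,0.011]
    - [0,0,0]
  turn:
    - [0,0,-0.0058]
    - [0,0,-0.0058]
    - [0,0,-0.0058]
    - [0,0,0]
  fingers: [0,0,0,0]

```text
time_s: 2.35
eef_pos: [437.6, -255.7, 194.4]
orientation: [3.142, 0.001, 1.904]
contact_force: [0.3, 0.3, 0.1]
width: 91.0
```

```bash
python3 -c "
from h import *
plan([438,-254.5,92],109.4,3)
from plant import *
for n in('scene','top'): cv2.imwrite('pics/%s1.png'%n,grab_frame(n)[...,::-1])
a=cv2.imread('pics/scene1.png');b=cv2.imread('pics/top1.png')
cv2.imwrite('pics/c1.png',np.hstack([up(a,250,150,350,290,4),up(b,280,130,380,270,4)]))
print(proj('top',[[438,-254.5,111]]))"
```

```text
from [ 437.6 -255.7  194.4] [1.8000e+02 3.0000e-02 1.0909e+02] dyaw 0.31
[0.0023, 0.0017, 0.2276] wz -0.00029
[0.0023, 0.0017, 0.2276] wz -0.00029
[0.0023, 0.0017, 0.2276] wz -0.00029
[[352.28011439 199.20431803]]
```

View pics/c1.png

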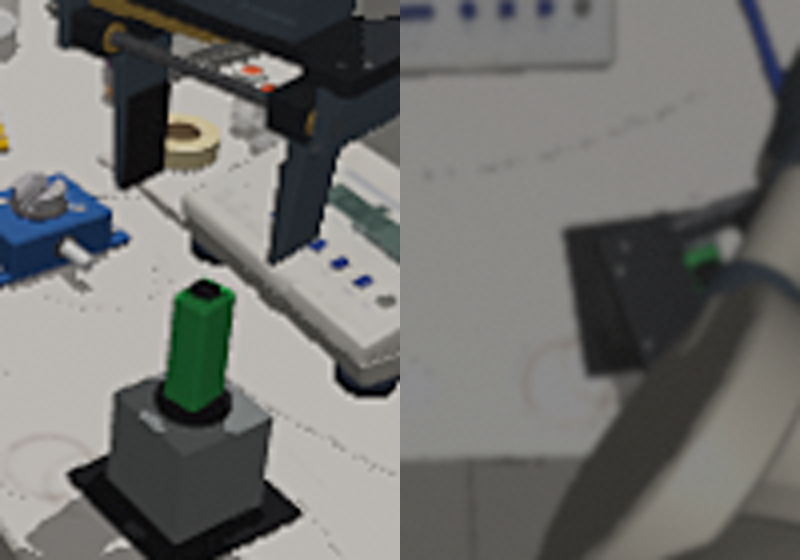

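The gripper is centred over the handle, with the fingers on either side of its y faces. Descending and gripping.

Emit:
servo_tool:
  dp:
    - [0.002,0.002,0.2]
    - [0.002,0.002,0.2]
    - [0.002,0.002,0.2]
    - [0,0,0.083]
    - [0,0,0]
  turn:
    - [0,0,0]
    - [0,0,0]
    - [0,0,0]
    - [0,0,0]
    - [0,0,0]
  fingers: [0,0,0,0,0]

```text
time_s: 3.08
eef_pos: [437.4, -251.1, 92.3]
orientation: [-3.141, -0.001, 1.906]
contact_force: [0.4, 0.3, -0.5]
width: 91.2
```

Emit:
servo_tool:
  dp:
    - [0,0,0]
    - [0,0,0]
    - [0,0,0]
    - [0,0,0]
    - [0,0,0]
  turn:
    - [0,0,0]
    - [0,0,0]
    - [0,0,0]
    - [0,0,0]
    - [0,0,0]
  fingers: [255,255,255,255,255]

```text
time_s: 3.7
eef_pos: [437.6, -251.8, 92.5]
orientation: [3.142, 0.0, 1.906]
contact_force: [0.3, 0.0, 1.0]
width: 44.0
```

Emit:
servo_tool:
  dp:
    - [0,0,0]
    - [0,0,0]
  turn:
    - [0,0,0]
    - [0,0,0]
  fingers: [255,255]

```text
time_s: 3.95
eef_pos: [437.7, -251.9, 92.4]
orientation: [3.142, 0.0, 1.906]
contact_force: [1.1, -1.1, -0.6]
width: 24.1
```

```bash
python3 -c "
from plant import *
s=state();print(s)"
```

```text
{'time_s': 3.95, 'joint_positions': array([-6.40459101e-01,  4.93070339e-01,  1.77506440e+00, -9.25746108e-05,
        8.73274572e-01, -2.54635526e+00]), 'joint_vel': array([-0.0005202 ,  0.00020533, -0.00164726, -0.00183699, -0.0003441 ,
        0.00106936]), 'joint_efforts': array([ 3.01014008e-01, -7.42228317e+01, -2.41538733e+01,  6.80790539e-02,
        2.79397359e-01,  9.56496078e-04]), 'eef_pos': array([ 437.7133594 , -251.9096862 ,   92.41879975]), 'orientation': array([3.14154861e+00, 1.91600385e-04, 1.90595561e+00]), 'contact_force': array([ 1.06781604, -1.06053779, -0.63113078]), 'wrist_torque': array([-0.06226849, -0.04361848,  0.05911681]), 'width': 24.05861629553344}
```

Gripped: the opening is 24.1 mm across the handle. Lifting.

Emit:
servo_tool:
  dp:
    - [0,0,-0.1]
    - [0,0,-0.2]
    - [0,0,-0.2]
    - [0,0,-0.1]
    - [0,0,0]
  turn:
    - [0,0,0]
    - [0,0,0]
    - [0,0,0]
    - [0,0,0]
    - [0,0,0]
  fingers: [255,255,255,255,255]

```text
time_s: 4.58
eef_pos: [438.0, -252.1, 183.1]
orientation: [3.141, 0.002, 1.906]
contact_force: [0.3, 0.0, -1.7]
width: 23.6
```

```bash
python3 -c "
from h import *
plan([481,23.7,182],126.6,9)
from plant import *
for n in('scene',): cv2.imwrite('pics/%s2.png'%n,grab_frame(n)[...,::-1])
a=cv2.imread('pics/scene2.png')
cv2.imwrite('pics/c2.png',up(a,240,110,360,290,3))
"
```

```text
from [ 438.  -252.1  183.1] [1.7994e+02 9.0000e-02 1.0920e+02] dyaw 17.4
[0.1824, 0.0973, 0.0008] wz -0.00537
[0.1791, 0.1034, 0.0008] wz -0.00537
[0.1755, 0.1093, 0.0008] wz -0.00537
[0.1717, 0.1152, 0.0008] wz -0.00537
[0.1677, 0.1209, 0.0008] wz -0.00537
[0.1635, 0.1265, 0.0008] wz -0.00537
[0.1592, 0.1319, 0.0008] wz -0.00537
[0.1546, 0.1372, 0.0008] wz -0.00537
[0.1499, 0.1424, 0.0008] wz -0.00537
```

View pics/c2.png

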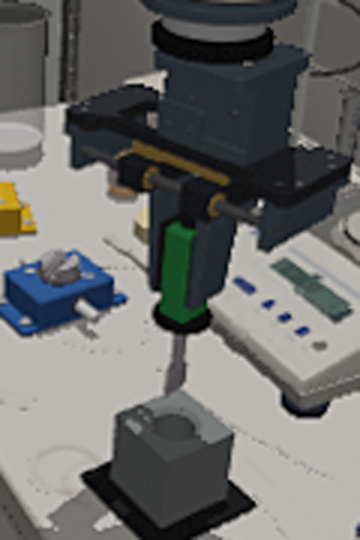

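The driver is lifted clear and hangs upright in the jaws above the open hole. Moving to above the blue screw.

Emit:
servo_tool:
  dp:
    - [0.182,0.097,0.001]
    - [0.179,0.103,0.001]
    - [0.176,0.109,0.001]
    - [0.172,0.115,0.001]
    - [0.168,0.121,0.001]
  turn:
    - [0,0,-0.0054]
    - [0,0,-0.0054]
    - [0,0,-0.0054]
    - [0,0,-0.0054]
    - [0,0,-0.0054]
  fingers: [255,255,255,255,255]

```text
time_s: 5.25
eef_pos: [460.8, -97.4, 180.6]
orientation: [-3.14, -0.001, 2.076]
contact_force: [0.2, 0.3, -1.1]
width: 23.9
```

Emit:
servo_tool:
  dp:
    - [0.164,0.127,0.001]
    - [0.159,0.132,0.001]
    - [0.155,0.137,0.001]
    - [0.15,0.142,0.001]
    - [0,0,0]
  turn:
    - [0,0,-0.0054]
    - [0,0,-0.0054]
    - [0,0,-0.0054]
    - [0,0,-0.0054]
    - [0,0,0]
  fingers: [255,255,255,255,255]

```text
time_s: 5.88
eef_pos: [479.6, 25.7, 180.0]
orientation: [-3.14, -0.001, 2.214]
contact_force: [0.3, -0.4, -1.2]
width: 23.7
```

```bash
python3 -c "
from h import *
from plant import *
for n in('scene','top'): cv2.imwrite('pics/%s3.png'%n,grab_frame(n)[...,::-1])
a=cv2.imread('pics/scene3.png');b=cv2.imread('pics/top3.png')
cv2.imwrite('pics/c3.png',np.hstack([up(a,215,120,305,235,4),up(b,190,130,280,245,4)]))
plan([481,23.7,145],126.6,2)
"
```

```text
from [479.6  24.1 180.2] [-1.7993e+02 -5.0000e-02  1.2672e+02] dyaw -0.12
[-0.0037, 0.0029, 0.1175] wz 0.00017
[-0.0037, 0.0029, 0.1175] wz 0.00017
```

View pics/c3.png

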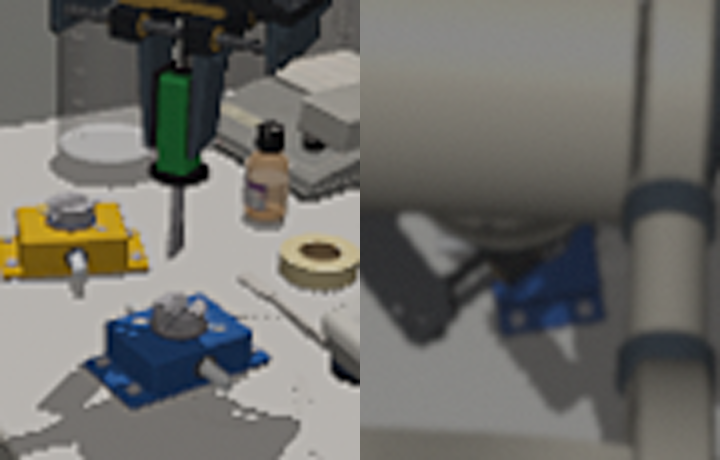

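The blade hangs above the blue screw: blade at zoom column ~176, head at ~180, within about 1 px. Coming down to just above the head.

Emit:
servo_tool:
  dp:
    - [-0.004,0.004,0.13]
    - [-0.003,0.003,0.12]
    - [0,0,0]
    - [0,0,0]
  turn:
    - [0,0,0]
    - [0,0,0]
    - [0,0,0]
    - [0,0,0]
  fingers: [255,255,255,255]

```text
time_s: 6.48
eef_pos: [481.7, 23.4, 143.9]
orientation: [3.142, 0.0, 2.211]
contact_force: [-0.4, -0.1, -1.2]
width: 23.6
```

```bash
python3 -c "
from h import *
from plant import *
cv2.imwrite('pics/scene4.png',grab_frame('scene')[...,::-1])
a=cv2.imread('pics/scene4.png')
cv2.imwrite('pics/c4.png',up(a,230,140,300,225,7))
s=state();p=s['eef_pos'];print(p,np.degrees(s['orientation']),s['contact_force'])
print(proj('scene',[p+[0,0,-84],[481,23.7,54],p+[0,0,19]]))
"
```

```text
[481.93210035  23.52160099 144.13281106] [1.79968357e+02 2.88387034e-02 1.26658897e+02] [-0.09349504 -1.21203939 -1.19742724]
[[259.81213653 193.58960128]
 [259.43341849 195.43610616]
 [261.01442478 161.48096466]]
```

View pics/c4.png

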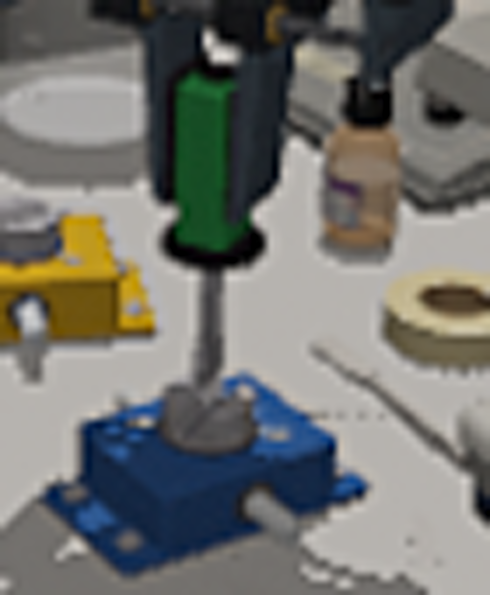

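The blade stands over the slot: blade and head are both at zoom column ~209. Lowering into the slot gently.

Emit:
servo_tool:
  dp:
    - [0,0,0.03]
    - [0,0,0.03]
    - [0,0,0.03]
    - [0,0,0.015]
    - [0,0,0]
  turn:
    - [0,0,0]
    - [0,0,0]
    - [0,0,0]
    - [0,0,0]
    - [0,0,0]
  fingers: [255,255,255,255,255]

```text
time_s: 7.15
eef_pos: [481.6, 23.9, 127.6]
orientation: [-3.141, -0.0, 2.211]
contact_force: [-0.8, -0.5, -1.3]
width: 23.8
```

```bash
python3 -c "
from h import *
from plant import *
cv2.imwrite('pics/scene5.png',grab_frame('scene')[...,::-1])
a=cv2.imread('pics/scene5.png')
cv2.imwrite('pics/c5.png',up(a,230,140,300,225,7))
s=state();p=s['eef_pos'];print(p,np.degrees(s['orientation']),s['contact_force'],s['wrist_torque'])
"
```

```text
[481.59046498  23.91280842 127.76019176] [-1.79991740e+02 -5.98121713e-03  1.26698811e+02] [ 0.73308241  0.55230666 -2.44842956] [0.06264633 0.04678804 0.03934824]
```

View pics/c5.png

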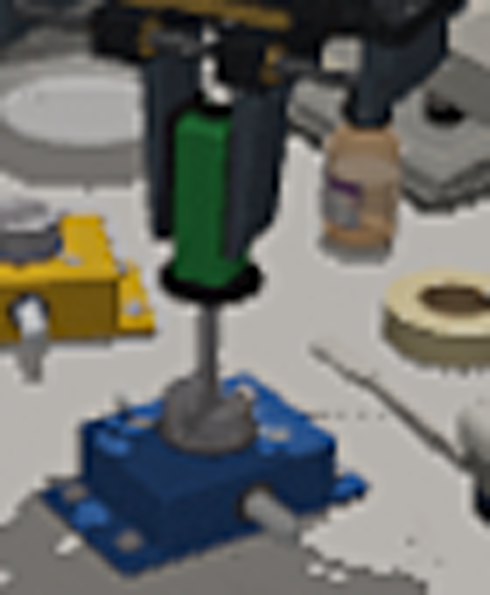

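The blade has entered the slot with no side force. I'll lower a little more to touch the floor.

Emit:
servo_tool:
  dp:
    - [0,0,0.008]
    - [0,0,0.006]
    - [0,0,0]
  turn:
    - [0,0,0]
    - [0,0,0]
    - [0,0,0]
  fingers: [255,255,255]

```text
time_s: 7.58
eef_pos: [481.8, 23.9, 126.2]
orientation: [3.141, 0.0, 2.211]
contact_force: [-3.3, 0.7, 10.4]
width: 24.0
```

The blade touches the floor at about 10 N. Turning clockwise.

Emit:
servo_tool:
  dp:
    - [0,0,-0.002]
    - [0,0,0]
    - [0,0,0]
    - [0,0,0]
    - [0,0,0]
  turn:
    - [0,0,0.015]
    - [0,0,0.015]
    - [0,0,0.015]
    - [0,0,0.015]
    - [0,0,0.015]
  fingers: [255,255,255,255,255]

```text
time_s: 8.2
eef_pos: [482.1, 23.6, 126.3]
orientation: [3.141, 0.001, 1.737]
contact_force: [-0.7, -2.8, 3.8]
width: 24.3
```

```bash
python3 -c "
from h import *
from plant import *
cv2.imwrite('pics/scene6.png',grab_frame('scene')[...,::-1])
a=cv2.imread('pics/scene6.png')
cv2.imwrite('pics/c6.png',up(a,230,140,300,225,7))
s=state();p=s['eef_pos'];print(p,np.degrees(s['orientation']),s['contact_force'],s['wrist_torque'])
"
```

```text
[482.06135828  23.59549651 126.31742875] [1.79949170e+02 4.25558190e-02 9.92464301e+01] [ 1.09279447 -3.52739965  3.14731282] [-0.83342452 -0.03379513  0.07727634]
```

View pics/c6.png

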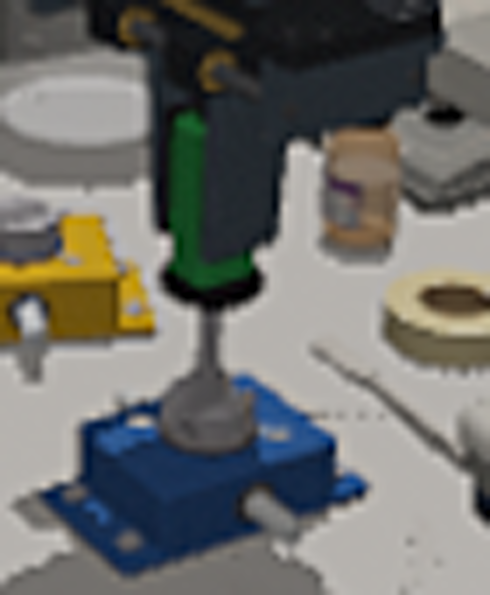

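The head and blade turn together, with about 0.08 N·m at the wrist. Continuing.

Emit:
servo_tool:
  dp:
    - [0,0,0]
    - [0,0,0]
    - [0,0,0]
    - [0,0,0]
    - [0,0,0]
  turn:
    - [0,0,0.017]
    - [0,0,0.017]
    - [0,0,0.017]
    - [0,0,0.017]
    - [0,0,0.017]
  fingers: [255,255,255,255,255]

```text
time_s: 8.88
eef_pos: [482.1, 23.7, 126.3]
orientation: [3.141, -0.0, 1.204]
contact_force: [0.3, -2.8, 3.7]
width: 24.0
```

Emit:
servo_tool:
  dp:
    - [0,0,0]
    - [0,0,0]
    - [0,0,0]
  turn:
    - [0,0,0.014]
    - [0,0,0.012]
    - [0,0,0]
  fingers: [255,255,255]

```text
time_s: 9.25
eef_pos: [482.1, 23.8, 126.3]
orientation: [3.141, -0.0, 1.044]
contact_force: [0.2, -1.9, 5.9]
width: 24.1
```

```bash
python3 -c "
from h import *
from plant import *
cv2.imwrite('pics/scene7.png',grab_frame('scene')[...,::-1])
a=cv2.imread('pics/scene7.png')
cv2.imwrite('pics/c7.png',up(a,230,140,300,225,7))
s=state();p=s['eef_pos'];print(p,np.degrees(s['orientation']),s['contact_force'],s['wrist_torque'],s['width'])
"
```

```text
[482.06930173  23.7901746  126.28938929] [ 1.79944732e+02 -1.79598751e-02  5.98921454e+01] [ 0.84340343 -1.62060533  5.8413524 ] [-0.56499551 -0.25841355  0.02373513] 23.827442244824667
```

View pics/c7.png

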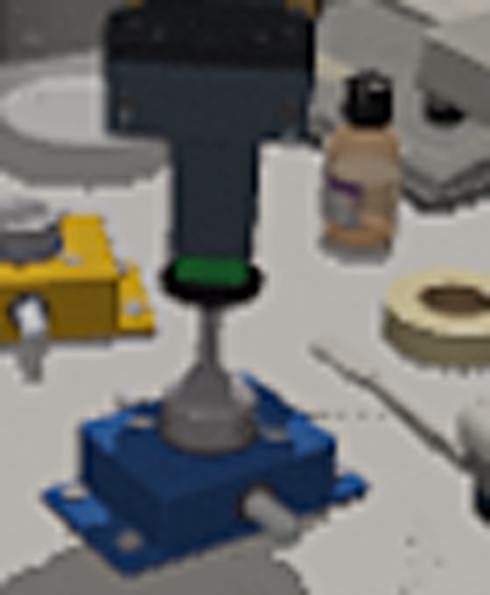

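Yaw is 59.9° with no stop torque yet. I'll continue in small steps and watch the wrist torque.

Emit:
servo_tool:
  dp:
    - [0,0,0]
    - [0,0,0]
    - [0,0,0]
  turn:
    - [0,0,0.008]
    - [0,0,0.008]
    - [0,0,0.004]
  fingers: [255,255,255]

```text
time_s: 9.68
eef_pos: [482.1, 23.8, 126.3]
orientation: [3.141, -0.0, 0.919]
contact_force: [0.7, -2.4, 6.0]
width: 23.7
```

```bash
python3 -c "
from plant import *
s=state();print(s['orientation']*57.2958,s['contact_force'],s['wrist_torque'],s['width'])"
```

```text
[ 1.79945219e+02 -2.84292966e-02  5.26382134e+01] [ 0.67606726 -2.38770902  6.01567584] [-0.47706273 -0.24617617  0.06691893] 23.731285414917405
```

Emit:
servo_tool:
  dp:
    - [0,0,0]
    - [0,0,0]
  turn:
    - [0,0,0.005]
    - [0,0,0.003]
  fingers: [255,255]

```text
time_s: 9.93
eef_pos: [482.1, 23.8, 126.3]
orientation: [3.141, -0.001, 0.869]
contact_force: [1.0, -1.6, 6.6]
width: 23.9
```

```bash
python3 -c "
from plant import *
s=state();print(s['orientation']*57.2958,s['contact_force'],s['wrist_torque'],s['width'],s['eef_pos'])"
```

```text
[ 1.79947820e+02 -3.12949104e-02  4.97848164e+01] [ 0.97884531 -1.6228772   6.55347052] [-0.45714758 -0.2118456   0.03353321] 23.857136913680677 [482.08446518  23.82744582 126.29825031]
```

Emit:
servo_tool:
  dp:
    - [0,0,0]
    - [0,0,0]
    - [0,0,0]
  turn:
    - [0,0,0.006]
    - [0,0,0.004]
    - [0,0,0]
  fingers: [255,255,255]

```text
time_s: 10.3
eef_pos: [482.0, 23.8, 126.3]
orientation: [3.141, -0.0, 0.807]
contact_force: [1.2, -2.1, 6.2]
width: 23.6
```

```bash
python3 -c "
from h import *
from plant import *
cv2.imwrite('pics/scene8.png',grab_frame('scene')[...,::-1])
a=cv2.imread('pics/scene8.png')
cv2.imwrite('pics/c8.png',up(a,230,160,285,225,9))
s=state();print(s['orientation']*57.2958,s['contact_force'],s['wrist_torque'],s['width'],s['joint_efforts'])"
```

```text
[ 1.79948917e+02 -2.43504454e-02  4.62468271e+01] [ 1.54912199 -1.76332875  6.16427232] [-0.5510897  -0.16884033  0.41643883] 24.183405244239555 [  0.51365247 -65.95595598 -24.78440166   0.87062605   0.4020942
   0.5127489 ]
```

View pics/c8.png

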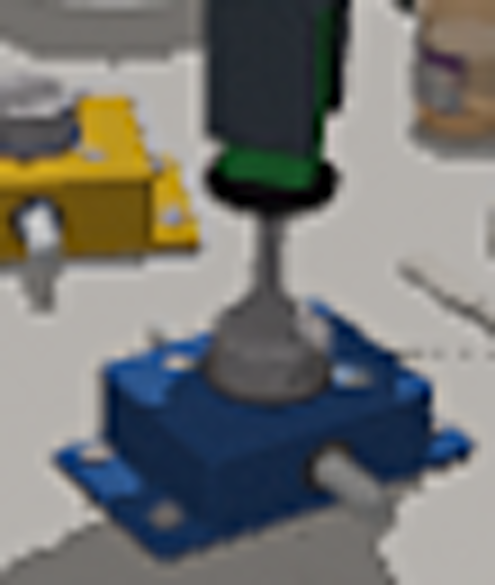

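The torque jumped to 0.42 N·m, so the stop is reached. I'll ease back within the play and lift straight out.

Emit:
servo_tool:
  dp:
    - [0,0,0]
    - [0,0,0]
    - [0,0,-0.05]
    - [0,0,-0.15]
    - [0,0,-0.2]
  turn:
    - [0,0,-0.008]
    - [0,0,-0.006]
    - [0,0,0]
    - [0,0,0]
    - [0,0,0]
  fingers: [255,255,255,255,255]

```text
time_s: 10.98
eef_pos: [480.9, 24.1, 186.5]
orientation: [-3.14, 0.001, 0.892]
contact_force: [-0.4, -0.9, -1.7]
width: 23.9
```

```bash
python3 -c "
from h import *
from plant import *
cv2.imwrite('pics/scene9.png',grab_frame('scene')[...,::-1])
a=cv2.imread('pics/scene9.png')
cv2.imwrite('pics/c9.png',up(a,230,130,285,225,6))
s=state();print(s['orientation']*57.2958,s['eef_pos'],s['contact_force'],s['wrist_torque'],s['width'])
b=cv2.imread('pics/scene0.png')
g=((b[...,1].astype(int)-b[...,2]>30))
# hole centre of stand
c=cv2.imread('pics/scene2.png');cv2.imwrite('pics/hole.png',up(c,265,225,335,280,8))
print(proj('scene',[[438,-254.5,70]]))
"
```

```text
[ 1.79854201e+02 -1.11389482e-01  5.11323573e+01] [482.69052994  23.95963251 190.18320457] [2.4732366  0.2633898  4.26106939] [-0.06060247 -0.14123172 -0.00287078] 23.74138556181508
[[297.84923658 250.14116578]]
```

View pics/c9.png

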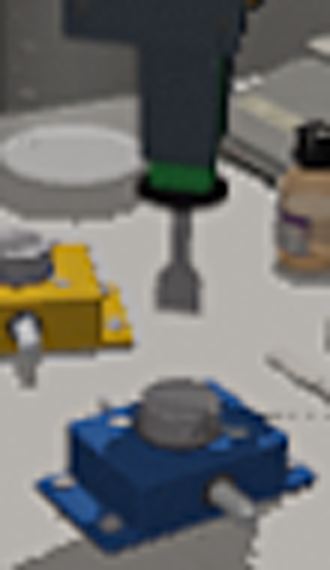

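View pics/hole.png

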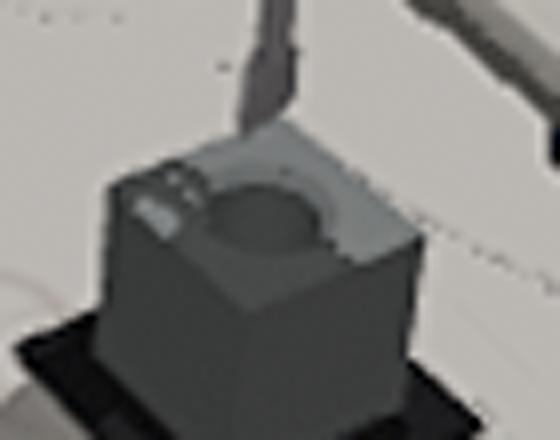

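The blade is out and the clamp is undisturbed. The stand's hole shows at about (297.5,251.5), within 1.5 px of the prediction. Going back to the original grasp pose above the stand.

```bash
python3 -c "
from h import *
plan([437.9,-253,186],109.2,9)"
```

```text
from [482.7  24.  190.2] [ 1.7985e+02 -1.1000e-01  5.1130e+01] dyaw 58.07
[-0.1806, 0.1029, 0.0031] wz -0.01792
[-0.191, 0.082, 0.0031] wz -0.01792
[-0.199, 0.06, 0.0031] wz -0.01792
[-0.2045, 0.0372, 0.0031] wz -0.01792
[-0.2073, 0.014, 0.0031] wz -0.01792
[-0.2076, -0.0093, 0.0031] wz -0.01792
[-0.2052, -0.0326, 0.0031] wz -0.01792
[-0.2003, -0.0555, 0.0031] wz -0.01792
[-0.1928, -0.0776, 0.0031] wz -0.01792
```

Emit:
servo_tool:
  dp:
    - [-0.181,0.103,0.003]
    - [-0.191,0.082,0.003]
    - [-0.199,0.06,0.003]
    - [-0.205,0.037,0.003]
    - [-0.207,0.014,0.003]
  turn:
    - [0,0,-0.018]
    - [0,0,-0.018]
    - [0,0,-0.018]
    - [0,0,-0.018]
    - [0,0,-0.018]
  fingers: [255,255,255,255,255]

```text
time_s: 11.65
eef_pos: [456.3, -130.9, 183.9]
orientation: [-3.141, -0.0, 1.462]
contact_force: [-0.1, -0.3, -1.6]
width: 23.6
```

Emit:
servo_tool:
  dp:
    - [-0.208,-0.009,0.003]
    - [-0.205,-0.033,0.003]
    - [-0.2,-0.056,0.003]
    - [-0.193,-0.078,0.003]
    - [0,0,0]
  turn:
    - [0,0,-0.018]
    - [0,0,-0.018]
    - [0,0,-0.018]
    - [0,0,-0.018]
    - [0,0,0]
  fingers: [255,255,255,255,255]

```text
time_s: 12.28
eef_pos: [436.6, -254.8, 182.0]
orientation: [-3.142, 0.0, 1.909]
contact_force: [-0.8, 1.8, -1.0]
width: 24.1
```

Emit:
servo_tool:
  dp:
    - [0,0,0]
    - [0,0,0]
  turn:
    - [0,0,0]
    - [0,0,0]
  fingers: [255,255]

```text
time_s: 12.52
eef_pos: [437.0, -252.4, 182.0]
orientation: [-3.142, -0.0, 1.91]
contact_force: [-0.6, 0.3, -1.9]
width: 24.2
```

```bash
python3 -c "
from h import *
from plant import *
for n in('scene','top'): cv2.imwrite('pics/%s10.png'%n,grab_frame(n)[...,::-1])
a=cv2.imread('pics/scene10.png');b=cv2.imread('pics/top10.png')
cv2.imwrite('pics/c10.png',np.hstack([up(a,255,150,335,290,4),up(b,200,155,270,225,8)]))
plan([437.9,-253,186],109.2,1)"
```

```text
from [ 437.1 -252.6  182. ] [-1.8000e+02 -1.0000e-02  1.0944e+02] dyaw -0.24
[-0.0045, 0.0041, -0.0265] wz 0.00068
```

View pics/c10.png

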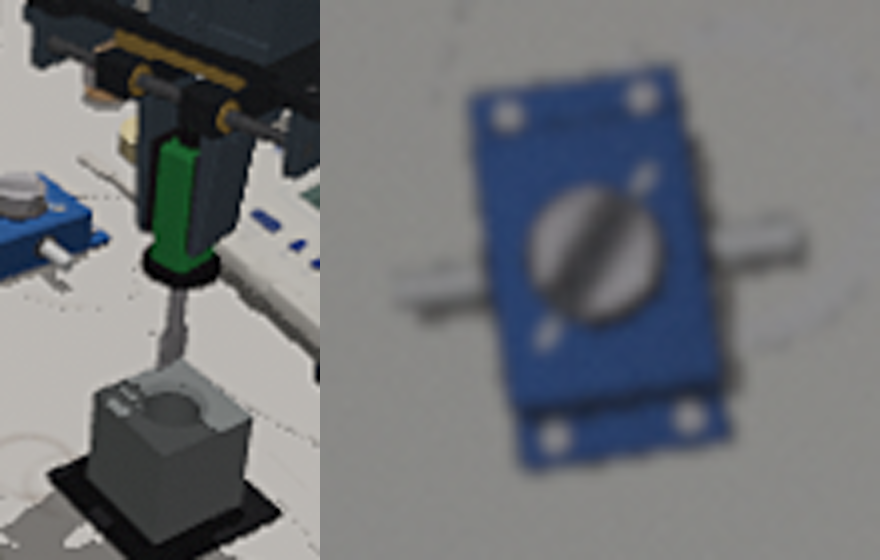

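The slot now lines up with the white marks, so the screw is tight. The driver is over the hole; lowering.

Emit:
servo_tool:
  dp:
    - [-0.004,0.004,0.15]
    - [0,0,0.1]
    - [0,0,0.1]
    - [0,0,0]
  turn:
    - [0,0,0]
    - [0,0,0]
    - [0,0,0]
    - [0,0,0]
  fingers: [255,255,255,255]

```text
time_s: 13.12
eef_pos: [437.4, -252.9, 128.8]
orientation: [-3.141, -0.002, 1.91]
contact_force: [-0.2, 0.4, -1.4]
width: 24.0
```

Emit:
servo_tool:
  dp:
    - [0,0,0.12]
    - [0,0,0.09]
    - [0,0,0.02]
    - [0,0,0]
  turn:
    - [0,0,0]
    - [0,0,0]
    - [0,0,0]
    - [0,0,0]
  fingers: [255,255,255,255]

```text
time_s: 13.62
eef_pos: [437.8, -253.6, 95.2]
orientation: [-3.142, -0.0, 1.91]
contact_force: [-0.0, 0.0, -1.5]
width: 23.9
```

Emit:
servo_tool:
  dp:
    - [0,0,0.01]
    - [0,0,0.007]
    - [0,0,0]
  turn:
    - [0,0,0]
    - [0,0,0]
    - [0,0,0]
  fingers: [255,255,255]

```text
time_s: 14.0
eef_pos: [437.8, -253.6, 92.5]
orientation: [3.142, 0.0, 1.91]
contact_force: [0.1, 0.4, -1.6]
width: 23.6
```

Emit:
servo_tool:
  dp:
    - [0,0,0.004]
    - [0,0,0.003]
    - [0,0,0]
  turn:
    - [0,0,0]
    - [0,0,0]
    - [0,0,0]
  fingers: [255,255,255]

```text
time_s: 14.38
eef_pos: [437.8, -253.6, 92.4]
orientation: [3.141, 0.001, 1.91]
contact_force: [-4.6, 2.9, 22.2]
width: 23.5
```

The guard is resting on the block. Easing off slightly, then opening.

Emit:
servo_tool:
  dp:
    - [0,0,-0.004]
    - [0,0,-0.002]
    - [0,0,0]
    - [0,0,0]
    - [0,0,0]
  turn:
    - [0,0,0]
    - [0,0,0]
    - [0,0,0]
    - [0,0,0]
    - [0,0,0]
  fingers: [255,255,0,0,0]

```text
time_s: 15.0
eef_pos: [437.7, -253.6, 92.2]
orientation: [-3.142, -0.0, 1.91]
contact_force: [0.9, -0.3, 0.7]
width: 51.0
```

Emit:
servo_tool:
  dp:
    - [0,0,0]
    - [0,0,0]
    - [0,0,0]
    - [0,0,0]
  turn:
    - [0,0,0]
    - [0,0,0]
    - [0,0,0]
    - [0,0,0]
  fingers: [0,0,0,0]

```text
time_s: 15.5
eef_pos: [437.7, -253.6, 92.3]
orientation: [-3.142, -0.0, 1.91]
contact_force: [-0.3, -0.6, 0.9]
width: 89.6
```

Emit:
servo_tool:
  dp:
    - [0,0,-0.1]
    - [0,0,-0.2]
    - [0,0,-0.3]
    - [0,0,-0.35]
    - [0,0,0]
  turn:
    - [0,0,0]
    - [0,0,0]
    - [0,0,0]
    - [0,0,0]
    - [0,0,0]
  fingers: [0,0,0,0,0]

```text
time_s: 16.12
eef_pos: [439.3, -254.8, 238.4]
orientation: [3.138, 0.006, 1.91]
contact_force: [0.4, -0.9, 0.3]
width: 90.9
```

Emit:
servo_tool:
  dp:
    - [0.3,0,-0.1]
    - [0.35,0,0]
    - [0.35,0,0]
    - [0.3,0,0]
    - [0,0,0]
  turn:
    - [0,0,0]
    - [0,0,0]
    - [0,0,0]
    - [0,0,0]
    - [0,0,0]
  fingers: [0,0,0,0,0]

```text
time_s: 16.75
eef_pos: [371.2, -67.4, 249.2]
orientation: [-3.14, -0.001, 1.912]
contact_force: [-0.6, -0.9, 0.6]
width: 91.5
```

```bash
python3 -c "
from h import *
from plant import *
for n in('scene','top'): cv2.imwrite('pics/%s11.png'%n,grab_frame(n)[...,::-1])
a=cv2.imread('pics/scene11.png');b=cv2.imread('pics/top11.png')
cv2.imwrite('pics/c11.png',np.hstack([up(a,255,190,335,290,5),up(b,310,155,370,255,5)]))
a0=cv2.imread('pics/scene0.png');print([ (lambda m:(np.nonzero(m)[1].mean(),np.nonzero(m)[0].mean(),m.sum()))((x[205:270,285:320,1].astype(int)-x[205:270,285:320,2]>30)) for x in(a0,a)])
print(state())"
```

```text
[(np.float64(14.335820895522389), np.float64(31.5), np.int64(402)), (np.float64(13.353086419753087), np.float64(31.123456790123456), np.int64(405))]
{'time_s': 16.85, 'joint_positions': array([-3.42076086e-01,  9.81885414e-02,  1.84087341e+00, -1.62263826e-04,
        1.20268709e+00, -2.25283661e+00]), 'joint_vel': array([-0.02526   ,  0.01291744, -0.01894157, -0.00175874,  0.00343674,
       -0.0042096 ]), 'joint_efforts': array([ 1.95351496e+00, -4.74532807e+01, -3.44442880e+01,  4.62964154e-02,
        1.95365399e-01,  1.95556199e-01]), 'eef_pos': array([372.90148588, -69.5717812 , 249.48508974]), 'orientation': array([-3.14137582e+00,  1.89361799e-05,  1.91081892e+00]), 'contact_force': array([ 0.02175295, -0.12543633,  0.12132743]), 'wrist_torque': array([ 0.06211767,  0.02425381, -0.03871314]), 'width': 91.08990177635391}
```

View pics/c11.png

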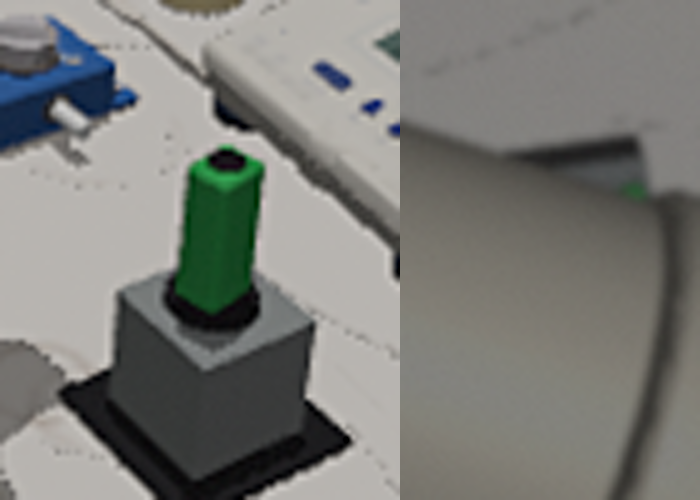

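View pics/top11.png

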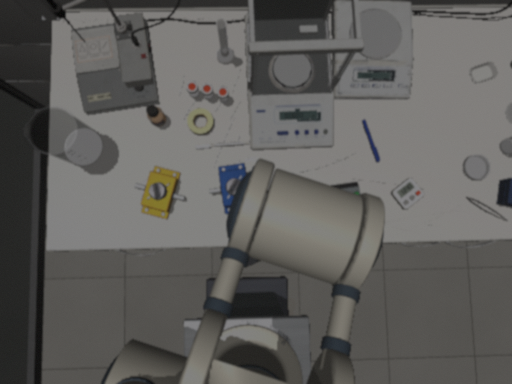

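The driver stands upright in the stand, guard on the block, about 1 px (~3 mm) from its first position, and the arm is clear. Settling the arm, then handing in.

Emit:
servo_tool:
  dp:
    - [0,0,0]
    - [0,0,0]
    - [0,0,0]
  turn:
    - [0,0,0]
    - [0,0,0]
    - [0,0,0]
  fingers: [0,0,0]

```text
time_s: 17.23
eef_pos: [373.0, -70.1, 249.6]
orientation: [-3.141, -0.0, 1.909]
contact_force: [0.2, -0.7, -0.8]
width: 90.9
```

```bash
python3 -c "
from plant import *
print(job_done())"
```

```text
the job is handed in; nothing more can be done
None
```

I took the screwdriver from its stand, seated it in the blue screw, turned the screw clockwise to its stop and put the screwdriver back upright. I handed the job in at about 17 s, and no verdict was reported.

- **Screw:** the wrist torque rose from about 0.05 to 0.42 N·m at the stop. A top view afterwards shows the slot in line with the white marks. The stop came about 5° later than I predicted; I put this down to play in the slot or a slight slip in the grip.
- **Blade:** the gripper height held at 126.3 mm throughout the turn, so the blade stayed in the slot.
- **Screwdriver:** it stands upright with its guard on the block, about 1 px (roughly 3 mm) from where it began. I could only check this in the scene view because the arm hid the stand from the top camera.
- **Contact forces:** the most I read was 22 N, as the guard landed on the stand.
- **Yellow clamp:** the arm never went near it. I did not measure its screw angle separately.

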